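# Fit the parfocal ring and show the objective's front lens to the inspection camera

## Task

The short objective in the rack must be brought to the same focus as its two longer neighbours: slip the metal spacer ring from the lens tissue over its mounting thread until it lies flat on the shoulder, and let go of the ring while the objective still hangs in its hole. Then lift the short objective out, ring on top, and hold it front lens down before the tilted inspection camera, the front lens at the camera's focus point and looking squarely into it, without touching the camera. Finish while holding it there still, and leave the camera, the other two objectives and the things standing about as they are.

Things in the scene. Friction and masses are not known exactly. Their poses are not given: they have to be found in the camera images.
- short_objective: Short metal objective, one of three hanging nose down in the rack (hole varies), its top 8 mm lower than the others. Origin: centre of its front lens, its lowest point; z up its axis. Nose under 23 mm wide to z = 13 mm, straight barrel 34 mm diameter z = 13 to 45 (grip here), flat shoulder at 45, then thread 20 mm diameter to z = 57, tip tapered. 2 mm sideways play in its hole, 0.12 kg.
- spacer_ring: Plain metal ring lying flat on the fixed lens tissue booklet (65 x 101 mm, 7 mm thick): 32 mm outside diameter, 22 mm bore (1 mm play all round on the thread), 8 mm high, 30 g. Origin: centre of its underside, z along its axis; both faces alike. Fitted, its origin lies on the objective's axis at z = 45 mm of the objective.
- objective_rack: Dark fixed rack: plate 56 x 212 mm, top at z = 50 mm, on two end cheeks. Origin: centre of its footprint at desk height; y runs along the row. Holes of 27 mm at y = -66, 0, +66 mm, an objective in each: barrels stand on the plate, noses hang through. Seen across the row (x), nothing stands above the plate, and the desk is clear for 20 mm beyond it.
- long_objective_a: One of the two longer objectives in the rack, to be left hanging: barrel 34 mm diameter, shoulder at z = 53 mm and top of the thread at z = 65 mm from its origin (centre of its front lens, z up).
- long_objective_b: The other longer objective, the same shape.
- camera_lens (a point): Centre of the front glass of the inspection camera: black head with a 50 mm round ring light, tilting in an aluminium yoke on a fixed 92 mm square foot. z of this frame is the optical axis, pointing out of the lens: up, leaning over to the robot's side by the tilt angle. Lean and direction vary.
- camera_focus (a point): The camera's focus point: on the optical axis 40 mm in front of the front glass. Same axes as camera_lens. The objective's origin belongs here, with the objective's z along this z (its front lens then faces the camera).
- camera_head (a joint): Tilt of the camera head: angle of the optical axis from vertical, rad, between 0.15 and 0.52; clamped stiff, not to be moved. The hinge axis lies level, 66 mm behind the focus point on the optical axis and 62 mm above the desk.
- oil_bottle: Bystander: small dark dropper bottle, 26 mm diameter, 62 mm high. Origin at the centre of its underside.
- canister: Bystander: white screw canister with black cap, 40 mm diameter, 67 mm high. Origin at the centre of its underside.
- tape_roll: Bystander: roll of tape lying flat, 56 mm diameter, 13 mm high, larger than the metal ring. Origin at the centre of its underside.
- dish: Bystander: closed clear culture dish, 60 mm diameter, 14 mm high. Origin at the centre of its underside.
Things that resemble listed ones, but are neither listed nor needed, are in the scene too. Leave any orange look-alike of the short_objective alone.

How it is judged (in metres and radians):
On the way:
1. the spacer ring lies flat on the shoulder of the short objective, let go, while the objective still hangs in its hole (z of spacer_ring in the frame of short_objective between 0.0425 and 0.0475 m and x of spacer_ring in the frame of short_objective between -0.0025 and 0.0025 m and y of spacer_ring in the frame of short_objective between -0.0025 and 0.0025 m and angle between the z axis of spacer_ring and the z axis of short_objective, either way round below 0.12 rad and distance of short_objective from where it was at the start of the episode below 0.006 m and angle between short_objective's own z axis and vertical below 0.1 rad and contact force between spacer_ring and the fingers below 0.05 N), for 0.2 s.
At the end, for the whole second after the job is handed in: Short objective held still in the gripper, clear of the camera: front lens within 10 mm of the focus point, axis within 10 degrees of the optical axis, thread up, ring flat on its shoulder (2.5 mm); long objectives moved under 6 mm, camera focus point under 5 mm, bystanders under 20 mm (distance between short_objective and camera_focus below 0.01 m and angle between the z axis of short_objective and the z axis of camera_focus, either way round below 0.17 rad and angle between short_objective's own z axis and vertical below 1 rad and z of spacer_ring in the frame of short_objective between 0.0425 and 0.0475 m and x of spacer_ring in the frame of short_objective between -0.0025 and 0.0025 m and y of spacer_ring in the frame of short_objective between -0.0025 and 0.0025 m and angle between the z axis of spacer_ring and the z axis of short_objective, either way round below 0.12 rad and contact force between short_objective and the fingers above 1 N and contact force between short_objective and camera_stand below 0.05 N and linear speed of short_objective below 0.02 m/s and angular speed of short_objective below 0.15 rad/s and not (distance of long_objective_a from where it was at the start of the episode above 0.006 m) and not (distance of long_objective_b from where it was at the start of the episode above 0.006 m) and not (distance of camera_focus from where it was at the start of the episode above 0.005 m) and not (distance of oil_bottle from where it was at the start of the episode above 0.02 m) and not (distance of canister from where it was at the start of the episode above 0.02 m) and not (distance of tape_roll from where it was at the start of the episode above 0.02 m) and not (distance of dish from where it was at the start of the episode above 0.02 m)); the arm keeps its last pose, push and grip.
It fails at once if a long objective is pulled out or tipped (distance of any of long_objective_a, long_objective_b from where it was at the start of the episode above 0.012 m).
It fails at once if the inspection camera is knocked out of its setting (distance of camera_focus from where it was at the start of the episode above 0.008 m).
It fails at once if a bystander is shoved or knocked over (distance of any of oil_bottle, canister, tape_roll, dish from where it was at the start of the episode above 0.03 m).
It also fails if it takes over 45 s, if anything falls off the work surface, if the arm or the gripper's body presses on something with over 40 N, if the wrist force passes 120 N, or if a joint passes its speed limit or range.

## Robot

A 6-joint arm with a two-finger parallel gripper is mounted at the origin on a cart in front of the work surface, level with it; the furniture and walls round the work are solid. World frame = base frame: x ahead of the robot, y to its left, z up, the work surface at z = 0. Lengths are in mm, angles in degrees, forces in N, time in s.
With the tool pointing down it reaches from about 350 to 850 mm from the base axis. Payload 8.1 kg.
Tool frame: the origin (TCP) lies at the very end of the fingers, on their centre line; the grasp point (between the pads) lies 19 mm behind it; z points along the fingers, y is the line along which they close (so a half turn about z gives the same grasp; the last joint's range is limited). The gripper opens to 85 mm and grips with 20 to 120 N. Pads are 22 mm wide; open, the fingers measure 114 mm over their backs; the gripper's body (76 mm by 85 mm) begins 54 mm behind the grasp point. The pads swing forward as they close: fully open they stand 13 mm farther back than shut.
Start: joints at [-71.929, 7.471, 85.268, -0, 87.261, -4.893], TCP at [234.113, -552.446, 193.492] pointing down, gripper open.
Joint ranges: [-169.43, 169.43], [-51.17, 129.36], [1.28, 143.12], [-76.62, 256.62], [0, 156.53], [-152.29, 152.29]. Speed limits (degrees/s): [136.94, 136.94, 159.86, 180, 180, 180].

## Interface

Orientations are given as [roll, pitch, yaw] about the fixed x, y, z axes, in that order (R = Rz(yaw) Ry(pitch) Rx(roll)).
In Python, from bench import * gives the robot as it stands.
- The arm moves only by the tool play_rows, never from a script. Its argument "increments" is a list of rows, each a list of 3 entries, a list of its own where there are three numbers: the gripper's target within -1 to 1 (fully open at 1, half-way at 0, shut at -1), then the shift along the tool's x, y, z in mm, then the turn about the tool's z in rad. A call has 1 to 12 rows; each row shifts and turns the commanded pose from where the row before left it, along the tool's axes as they then stand; what a row does not reach is not made up. A row lasts 1/12 s, in which the tool goes at most 41.7 mm and 7.16 degrees, less where a joint would pass 70% of its speed; a pose out of reach is approached as far as the arm can. A call is refused whole if a number of a shift passes 41.7 or a number of a turn 0.125, either way. A call with a gripper value outside its range is refused whole. The fingers move at their own pace and stop on an object; "force" is the grip in N (left out, the last holds). Time passes only in rows, so rows that do not move let the fingers close. It gives the time, the measured TCP pose, the force, the opening and the grip force at its end, in the units of the state.
- sense(): the state, without advancing time (a new reading comes with each control period).
- snapshot(name): name is "side" or "top" or "wrist"; returns a dict with "color" (480x640x3 uint8, red, green, blue), "intrinsics" (3x3 intrinsics, pixels), "world_from_camera" (4x4, takes a point from camera to world coordinates). Camera axes: x right, y down, z forward; pixel columns grow to the right and rows downward; lengths in mm; the calibration is good to about 2 mm. A picture is of the moment at which its call begins. There is no depth.
- hand_in(): hands the job in; it is judged then, once.
Trained networks look in a picture, given as the dict that the camera call returned (one of the last four; its "shot" number tells which), for a name from the list of things; names that differ only in an ending like _2 or _b are one class to them, and where a whole thing is asked for, a point or a joint stands for the part that bears it (a point fixed in the world has none). Each returns a list of dicts, best first, with "p" (0 to 1); they miss things now and then, are a little off and sometimes report something else, mostly with a low value. They report only what shows in the picture. A call takes as long as a camera call. They do not tell look-alikes from the thing itself.
- find_in(query, picture): "xyz" ([x, y, z] in mm, in the coordinates of the camera as it stood for that picture, good to about 4 mm: the middle of the surface that is visible of it).
- regions_of(query, picture): "mask" (480x640 bool, what is visible of it).
- pinpoint(query, picture): "xyz" ([x, y, z] in mm, in the coordinates of the camera as it stood for that picture, good to about 4 mm: a listed point, or the origin of a listed thing).
The state is a dict: "time": time; "joint_pos": joint angles; "qd": joint speeds; "joint_efforts": joint torques, N m; "tool_pos": TCP position; "tcp_rot": TCP orientation; "ft_force": force on the tool from outside, world axes, zero at the start; "wrist_torque": the same for the moment, N m; "finger_gap": finger opening in mm; "grip_force": force on a finger pad.
Only numpy, scipy, OpenCV 4.12 (cv2) and the standard library are available. Lean on these libraries where they do the work, as an engineer would, in place of code of your own. Each camera call takes 0.05 s, during which the arm holds its last target. There are 200 camera calls.

## Working session

There is one attempt and no reset: what is moved stays moved. The work goes in short steps, Python scripts to look and compute and a tool call to move; the robot and the scene stay as the last step left them, time stands still between calls to the robot, and variables do not carry over. Pictures are saved under pics/ and viewed, at most 10 in all, crops included, and the job is handed in when it is done.

Besides the shell and the picture viewer there is one more tool, called after ">>>" as name(argument=value, ...) on one line, values as JSON. play_rows: Moves the arm, as the interface text tells. Its arguments: {"type":"object","properties":{"increments":{"type":"array","items":{"type":"array"}},"force":{"type":"number"}},"required":["increments"]}

```bash
mkdir -p pics; cat > h.py <<'E'
from bench import *
import numpy as np, cv2
from scipy.spatial.transform import Rotation as R
def w(pic,p): return (pic["world_from_camera"]@np.r_[p,1])[:3]
def save(pic,n): cv2.imwrite(f"pics/{n}.png",pic["color"][:,:,::-1])
def px(pic,P):
    c=np.linalg.inv(pic["world_from_camera"])@np.r_[P,1]; u=pic["intrinsics"]@c[:3]; return u[:2]/u[2]
def ray(pic,u,v,z):
    d=pic["world_from_camera"][:3,:3]@np.linalg.inv(pic["intrinsics"])@[u,v,1]; o=pic["world_from_camera"][:3,3]
    return o+d*(z-o[2])/d[2]
E
python3 - <<'E'
from h import *
s=sense();print(s)
a=snapshot("top");b=snapshot("side")
save(a,"top");save(b,"side")
for n,p in(("top",a),("side",b)):
  print(n,p["world_from_camera"].round(2).tolist(),p["intrinsics"][0].tolist())
  for q in "short_objective spacer_ring objective_rack long_objective_a camera_lens camera_focus oil_bottle canister tape_roll dish".split():
    for r in pinpoint(q,p)[:4]: print(n,q,round(r["p"],2),w(p,r["xyz"]).round(1),px(p,w(p,r["xyz"])).round())
E
cd pics; python3 -c "
import cv2,numpy as np
"
```

```text
{'time': 0.0, 'joint_pos': array([-7.19288345e+01,  7.51370901e+00,  8.53317959e+01,  2.28441811e-03,
        8.72617892e+01, -4.89400780e+00]), 'qd': array([-0.02255153,  0.06276052,  0.0391543 , -0.07811496, -0.06733384,
        0.0262    ]), 'joint_efforts': array([-1.39871754e-03, -5.69410694e+01, -5.00548911e+01, -3.00549673e-04,
        1.43819008e-02, -8.81414365e-06]), 'tool_pos': array([ 233.9307677 , -551.82615   ,  192.43497236]), 'tcp_rot': array([-1.79893292e+02, -1.14268357e-02,  2.29650514e+01]), 'ft_force': array([-0.49795893,  0.87851517,  0.05828742]), 'wrist_torque': array([-0.01831867, -0.0058182 , -0.00224466]), 'grip_force': 0.0, 'finger_gap': 85.56247724271773}
top [[-0.0, -0.99, 0.11, 430.2], [-1.0, 0.0, -0.0, 164.56], [0.0, -0.11, -0.99, 1263.65], [0.0, 0.0, 0.0, 1.0]] [527.2738258984789, 0.0, 319.9837386719863]
top short_objective 0.64 [624.1 147.6  -0.9] [326. 217.]
top short_objective 0.6 [471.    4.2  -2. ] [387. 280.]
top short_objective 0.48 [586.7  50.1  34.7] [368. 230.]
top spacer_ring 0.52 [425.  140.1   9.1] [330. 300.]
top objective_rack 0.76 [588
[... 884 characters left out ...]
4.5  -1.9] [352. 350.]
side spacer_ring 0.51 [430.4 145.1   8.9] [256. 301.]
side objective_rack 0.68 [593.5 -13.1   1.5] [352. 348.]
side objective_rack 0.51 [714.2  12.    2.3] [408. 329.]
side long_objective_a 0.95 [592.9 -87.1  35.6] [364. 367.]
side long_objective_a 0.56 [587.6 -16.8  38.9] [350. 336.]
side camera_lens 0.74 [513.2 340.2  93.8] [281. 215.]
side camera_focus 0.73 [505.8 332.6 132.4] [277. 202.]
side oil_bottle 0.53 [716.3  12.3   1. ] [409. 329.]
side canister 0.92 [ 7.170e+02  1.429e+02 -7.000e-01] [387. 287.]
side tape_roll 0.95 [ 389.1 -100.4    4. ] [246. 406.]
side dish 0.87 [398.5 441.1  -4.4] [234. 232.]
side dish 0.68 [ 7.194e+02  1.417e+02 -1.000e-01] [388. 287.]
```

View pics/side.png

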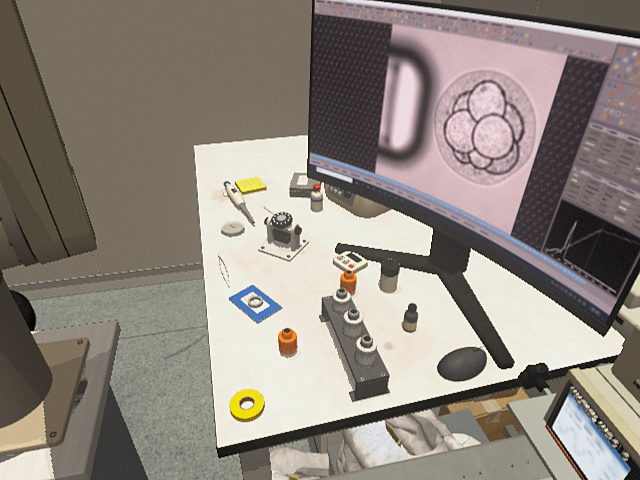

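```bash
python3 -c "
import cv2
a=cv2.imread('pics/top.png')[160:330,180:450];cv2.imwrite('pics/topc.png',cv2.resize(a,None,fx=2.9,fy=2.9,interpolation=cv2.INTER_CUBIC))"
```

```text
(no output)
```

View pics/topc.png

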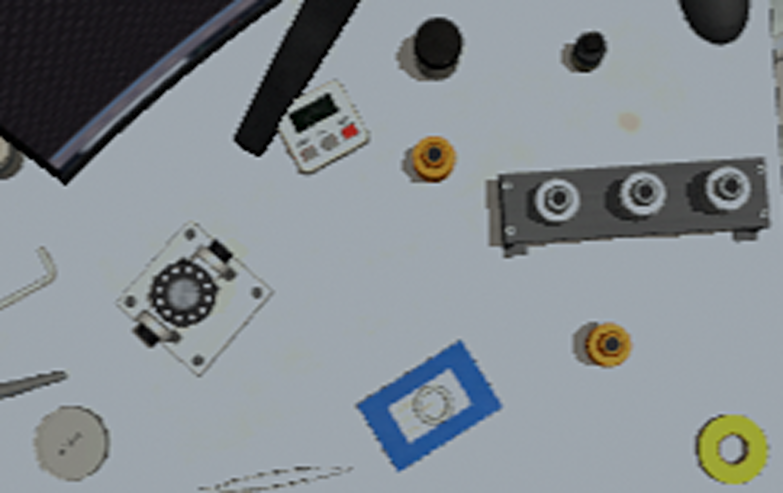

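Three silver objectives stand in the dark rack, at about (368,230), (399,231) and (426,228) in the top view. The two orange ones at (326,217) and (387,280) are look-alikes. The networks pick the left silver one as the short one; I'll confirm that close up. The ring is on the blue tissue at (330,300), and the camera is at (242,260).

>>> play_rows(increments=[[1,[24.2,-29.1,0],0],[1,[24.2,-29.1,0],0],[1,[24.2,-29.1,0],0],[1,[24.2,-29.1,0],0],[1,[24.2,-29.1,0],0],[1,[24.2,-29.1,0],0],[1,[24.2,-29.1,0],0],[1,[24.2,-29.1,0],0],[1,[24.2,-29.1,0],0],[1,[24.2,-29.1,0],0],[1,[24.2,-29.1,0],0],[1,[24.2,-29.1,0],0]])

```text
time: 2.1
tool_pos: [365.5, -116.0, 193.9]
tcp_rot: [179.9, -0.1, 22.9]
ft_force: [-0.0, -0.3, -0.3]
finger_gap: 85.3
grip_force: 0.0
```

>>> play_rows(increments=[[1,[24.2,-29.1,0],0],[1,[24.2,-29.1,0],0],[0,[0,0,0],0.121],[0,[0,0,0],0.121],[0,[0,0,0],0.121],[0,[0,0,0],0.121],[0,[0,0,0],0.121],[0,[0,0,0],0.121],[0,[0,0,0],0.121],[0,[0,0,0],0.121],[0,[0,0,0],0.121],[0,[0,0,0],0.121]])

```text
time: 3.1
tool_pos: [387.2, -45.1, 193.6]
tcp_rot: [-180.0, -0.0, -46.7]
ft_force: [0.1, -0.5, 0.1]
finger_gap: 42.9
grip_force: 0.0
```

```bash
python3 - <<'E'
from h import *
s=sense();print(s['time'],s['tool_pos'],s['tcp_rot'],s['finger_gap'])
p=snapshot("wrist");save(p,"w1")
T=p["world_from_camera"];print(T.round(3).tolist(),p["intrinsics"][0,0])
for q in "short_objective spacer_ring long_objective_a objective_rack camera_lens camera_focus".split():
    for r in pinpoint(q,p)[:3]: print(q,round(r["p"],2),w(p,r["xyz"]).round(1),px(p,w(p,r["xyz"])).round())
E
```

```text
3.1 [387.15978969 -45.14065896 193.64868522] [-1.79987271e+02 -1.74270301e-02 -4.67047612e+01] 42.85373744094049
[[-0.727, -0.658, -0.194, 436.768], [-0.686, 0.697, 0.207, -99.05], [-0.001, 0.284, -0.959, 375.2], [0.0, 0.0, 0.0, 1.0]] 413.05506444601934
short_objective 0.93 [475.9   3.    0.6] [205. 172.]
short_objective 0.68 [581.   42.6  38.7] [ 57. 122.]
spacer_ring 0.87 [425.7 141.   10.8] [153. 312.]
long_objective_a 0.8 [589.7 -22.5  40.2] [95. 48.]
```

View pics/w1.png

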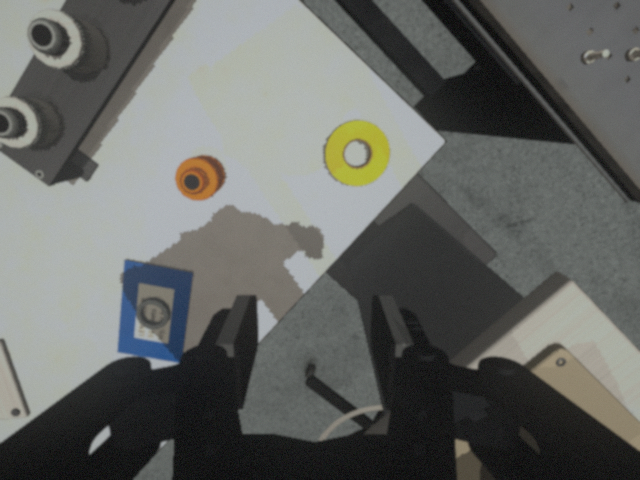

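The close view shows the blue tissue with the ring at (153,312) and an orange look-alike at (200,178). I turned the wrong way, so I'll turn back while moving over the ring.

>>> play_rows(increments=[[0,[-21.7,-31.5,0],0],[0,[-21.7,-31.5,0],0],[0,[-21.7,-31.5,0],0],[0,[-21.7,-31.5,0],0],[0,[-21.7,-31.5,0],0],[0,[0,0,4],-0.1215],[0,[0,0,4],-0.1215],[0,[0,0,4],-0.1215],[0,[0,0,4],-0.1215],[0,[0,0,4],-0.1215],[0,[0,0,4],-0.1215],[0,[0,0,4],-0.1215]])

```text
time: 4.45
tool_pos: [426.2, 142.1, 165.2]
tcp_rot: [180.0, 0.0, 2.8]
ft_force: [-0.6, 0.1, -0.3]
finger_gap: 42.4
grip_force: 0.0
```

>>> play_rows(increments=[[0.1,[0,0,4],-0.1215],[0.1,[0,0,4],-0.1215],[0.1,[0,0,4],-0.1215],[0.1,[0,0,4],-0.1215],[0.1,[0,0,4],-0.1215],[0.1,[0,0,4],-0.1215],[0.1,[0,0,4],-0.1215],[0.1,[0,0,4],-0.1215],[0.1,[0,0,4],-0.1215],[0.1,[0,0,4],-0.1215],[0.1,[0,0,4],-0.1215],[0.1,[0,0,4],-0.1215]])

```text
time: 5.45
tool_pos: [426.2, 142.1, 117.3]
tcp_rot: [-180.0, -0.0, 86.4]
ft_force: [-0.1, -0.4, -0.5]
finger_gap: 46.8
grip_force: 0.0
```

>>> play_rows(increments=[[0.1,[0,0,0],-0.1215],[0.1,[0,0,0],0]])

```text
time: 5.62
tool_pos: [426.0, 142.0, 117.1]
tcp_rot: [-180.0, 0.0, 93.3]
ft_force: [0.0, 0.1, 0.4]
finger_gap: 47.0
grip_force: 0.0
```

```bash
python3 - <<'E'
from h import *
s=sense();print(s['time'],s['tool_pos'],s['tcp_rot'],s['finger_gap'])
p=snapshot("wrist");save(p,"w2")
for q in "short_objective spacer_ring long_objective_a camera_lens camera_focus".split():
    for r in pinpoint(q,p)[:3]: print(q,round(r["p"],2),w(p,r["xyz"]).round(1),px(p,w(p,r["xyz"])).round())
    if q=="spacer_ring":
      m=regions_of(q,p)[0]["mask"]; ys,xs=np.nonzero(m); print(xs.min(),xs.max(),ys.min(),ys.max(),xs.mean(),ys.mean())
      (c,d,a)=cv2.fitEllipse(cv2.convexHull(np.c_[xs,ys].astype(np.int32)));print(c,d,ray(p,*c,15),ray(p,*c,11))
E
```

```text
5.6167 [425.95540626 142.00951333 117.11998258] [-1.79956206e+02  5.16090702e-03  9.33019811e+01] 46.97990263538054
short_objective 0.81 [623.7 139.7   2.4] [578. 235.]
short_objective 0.72 [582.9  43.7  41.3] [523. 375.]
short_objective 0.68 [ 4.734e+02  6.000e-01 -1.000e-01] [360. 383.]
spacer_ring 0.59 [423.4 139.8   8.1] [310. 222.]
292 336 200 244 313.9627192982456 221.7609649122807
(313.7969055175781, 221.9832000732422) (44.05718994140625, 44.422061920166016) [425.97035941 141.64319825  15.        ] [426.02790713 140.63359179  11.        ]
```

View pics/w2.png

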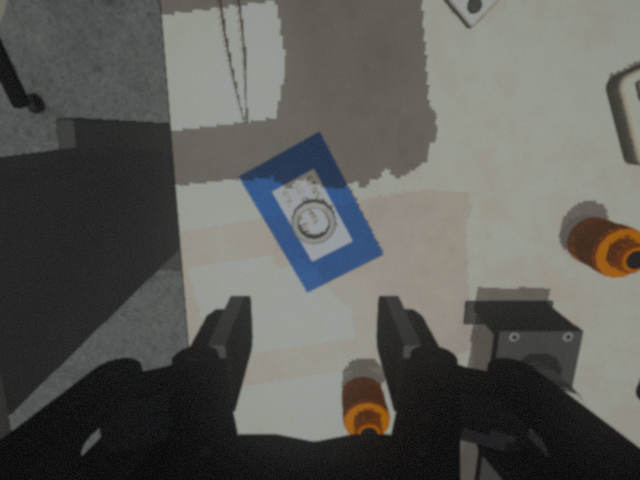

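Ring confirmed at (314,222), centred under the tool. I'll descend and grip it by its upper part.

>>> play_rows(increments=[[0.1,[-0.5,0,25],0],[0.1,[0,0,25],0],[0.1,[0,0,25],0],[0.1,[0,0,20],0],[0.1,[0,0,10],0],[0.1,[0,0,4],0],[0,[0,0,0],0],[-0.1,[0,0,0],0],[-0.6,[0,0,0],0],[-0.6,[0,0,0],0],[-0.6,[0,0,0],0],[-0.6,[0,0,0],0]], force=25)

```text
time: 6.97
tool_pos: [426.9, 141.7, 9.2]
tcp_rot: [179.9, -0.0, 92.9]
ft_force: [-0.4, 0.4, -0.4]
finger_gap: 17.2
grip_force: 0.0
```

```bash
python3 - <<'E'
from h import *
s=sense();print(s['time'],s['tool_pos'],s['tcp_rot'],s['finger_gap'],s['grip_force'])
p=snapshot("wrist");save(p,"w3");cv2.imwrite("pics/w3c.png",cv2.resize(p["color"][160:400,200:440,::-1],None,fx=2.5,fy=2.5))
for r in pinpoint("spacer_ring",p)[:2]:print(r["p"],w(p,r["xyz"]))
for r in regions_of("spacer_ring",p)[:1]:
      m=r["mask"]; ys,xs=np.nonzero(m); print(xs.min(),xs.max(),ys.min(),ys.max(),xs.mean(),ys.mean())
      (c,d,a)=cv2.fitEllipse(cv2.convexHull(np.c_[xs,ys].astype(np.int32)));print(c,d,ray(p,*c,15))
E
```

```text
6.9667 [426.85543263 141.68753988   9.21358689] [ 1.79927001e+02 -1.17921153e-02  9.28632660e+01] 17.243523994921595 0.0
278 345 244 312 312.2748948106592 277.34689107059376
(311.49835205078125, 277.88214111328125) (67.47494506835938, 68.42748260498047) [425.78823156 142.26040629  15.        ]
```

View pics/w3c.png

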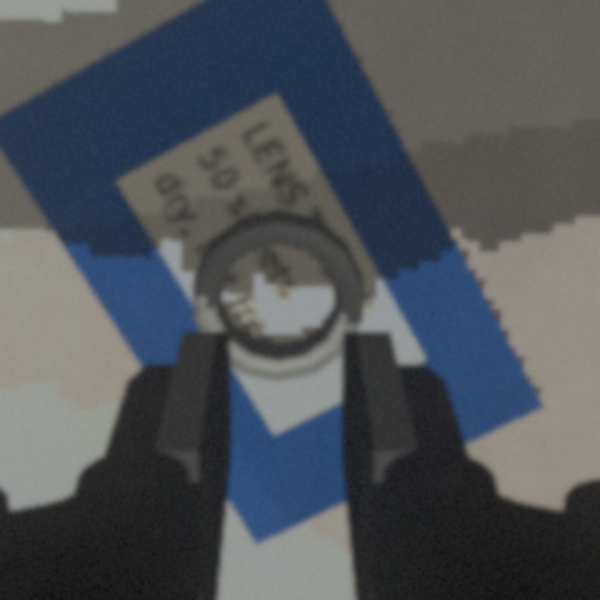

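```bash
python3 - <<'E'
from h import *
p=snapshot("wrist");s=sense();t=s['tool_pos'];Rt=R.from_euler('xyz',s['tcp_rot'],degrees=True).as_matrix();print(s['finger_gap'])
print("TCP px",px(p,t), "cam in tool",Rt.T@(p["world_from_camera"][:3,3]-t))
for x in(-11,0,11):
  for zz in(0,-10,-20,-40): print(x,zz,px(p,t+Rt@[x,-8.6,zz]).round(),px(p,t+Rt@[x,8.6,zz]).round())
E
```

```text
16.906574268385654
TCP px [313.56168471 274.4635042 ] cam in tool [ 7.13464325e+01 -3.66276843e-02 -1.81627718e+02]
-11 0 [296. 296.] [332. 296.]
-11 -10 [295. 305.] [332. 305.]
-11 -20 [294. 315.] [333. 315.]
-11 -40 [291. 339.] [336. 339.]
0 0 [295. 274.] [332. 274.]
0 -10 [294. 283.] [333. 283.]
0 -20 [293. 292.] [334. 292.]
0 -40 [291. 313.] [336. 313.]
11 0 [295. 252.] [332. 252.]
11 -10 [294. 259.] [333. 259.]
11 -20 [293. 267.] [334. 267.]
11 -40 [290. 286.] [337. 286.]
```

The wrist crop shows the finger tips ending at about (205,335), in front of the ring but not around it, and the gap closed to 17 mm without contact. The side view should show the finger height.

```bash
python3 - <<'E'
from h import *
p=snapshot("side");s=sense();t=s['tool_pos'];u=px(p,t).round();print(u,t)
x,y=u.astype(int);im=p["color"][:,:,::-1].copy()
cv2.circle(im,(x,y),1,(0,0,255),-1)
cv2.imwrite("pics/s2.png",cv2.resize(im[y-60:y+40,x-60:x+60],None,fx=6,fy=6,interpolation=cv2.INTER_CUBIC))
E
```

```text
[255. 303.] [426.25162428 141.56502556   8.5414262 ]
```

View pics/s2.png

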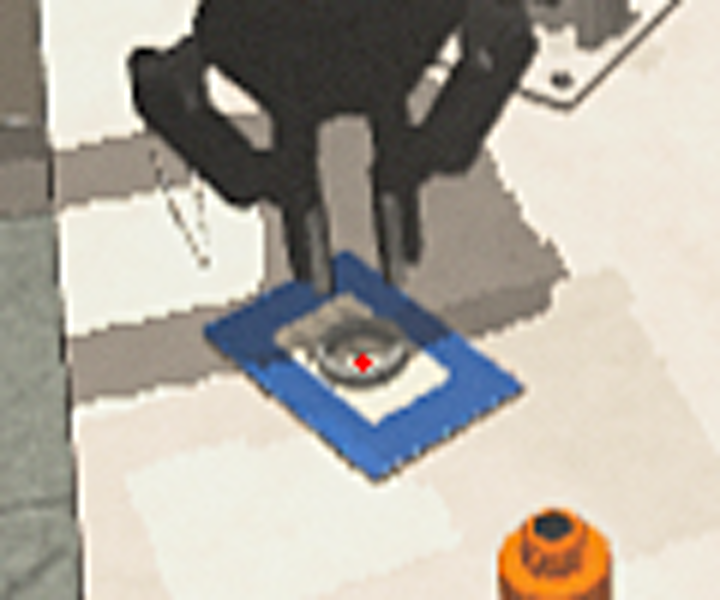

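The fingertips hang about 35–40 mm above the stated TCP, which is marked at the ring. The real finger length therefore differs from the text, so I'll go down by touch.

>>> play_rows(increments=[[0,[0,0,0],0],[0,[0,0,0],0],[0,[0,0,0],0],[0,[0,0,10],0],[0,[0,0,10],0],[0,[0,0,8],0],[0,[0,0,0],0]])

```text
time: 7.8
tool_pos: [423.9, 141.0, -22.3]
tcp_rot: [-179.7, 0.0, 92.9]
ft_force: [0.4, 0.2, -0.3]
finger_gap: 42.6
grip_force: 0.0
```

```bash
python3 - <<'E'
from h import *
p=snapshot("wrist");s=sense();t=s['tool_pos'];print(t,s['finger_gap'],s['ft_force'])
cv2.imwrite("pics/w4c.png",cv2.resize(p["color"][160:400,200:440,::-1],None,fx=2.5,fy=2.5))
for r in regions_of("spacer_ring",p)[:1]:
      m=r["mask"]; ys,xs=np.nonzero(m)
      (c,d,a)=cv2.fitEllipse(cv2.convexHull(np.c_[xs,ys].astype(np.int32)));print(c,d,ray(p,*c,15))
E
```

```text
[424.42865023 141.18404894 -21.40212121] 42.60293508904706 [ 0.37128929  0.84002531 -0.52371673]
```

View pics/w4c.png

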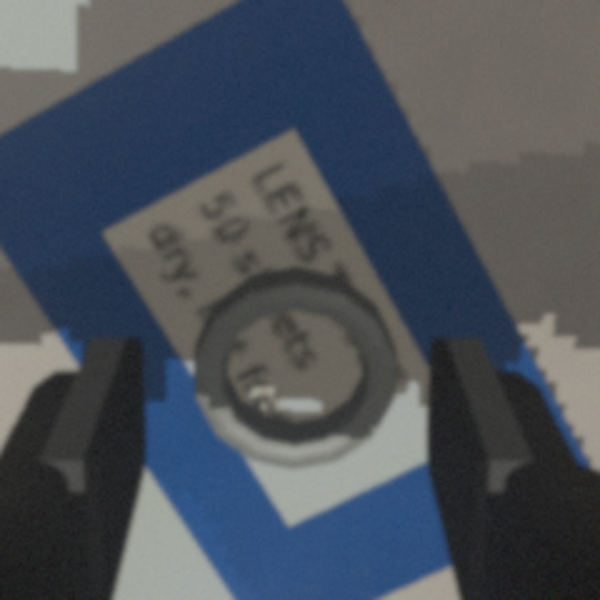

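The fingers straddle the ring, whose centre is at about (295,368) in the crop. The tips are still a little above it, so I continue down in small steps.

>>> play_rows(increments=[[0,[0.6,1.5,5],0],[0,[0,0,3],0],[0,[0,0,0],0],[0,[0,0,0],0]])

```text
time: 8.23
tool_pos: [427.6, 142.2, -27.6]
tcp_rot: [-180.0, 0.0, 92.9]
ft_force: [0.7, -0.3, 0.4]
finger_gap: 42.6
grip_force: 0.0
```

>>> play_rows(increments=[[0,[0,0,2],0],[0,[0,0,0],0]])

```text
time: 8.4
tool_pos: [427.7, 142.2, -29.6]
tcp_rot: [180.0, -0.0, 92.9]
ft_force: [-0.5, -0.2, -0.4]
finger_gap: 42.9
grip_force: 0.0
```

>>> play_rows(increments=[[0,[0,0,2],0],[0,[0,0,0],0]])

```text
time: 8.57
tool_pos: [427.6, 142.2, -31.7]
tcp_rot: [-180.0, 0.0, 92.9]
ft_force: [-0.8, -0.3, 1.1]
finger_gap: 42.4
grip_force: 0.0
```

>>> play_rows(increments=[[-0.6,[0,0,0],0],[-0.6,[0,0,0],0],[-0.6,[0,0,0],0],[-0.6,[0,0,0],0]])

```text
time: 8.9
tool_pos: [427.9, 142.3, -31.3]
tcp_rot: [180.0, -0.0, 92.9]
ft_force: [-0.4, 1.1, 2.7]
finger_gap: 30.6
grip_force: 24.9
```

Contact with slight upward force: the tips are at about tissue level. I'll regrip about 4 mm higher so they don't reach below the ring.

>>> play_rows(increments=[[0,[0,0,0],0],[0,[0,0,-2],0],[0,[0,0,-2],0],[-0.6,[0,0,0],0],[-0.6,[0,0,0],0],[-0.6,[0,0,0],0],[-0.6,[0,0,0],0]])

```text
time: 9.48
tool_pos: [428.1, 142.3, -26.8]
tcp_rot: [180.0, -0.0, 92.9]
ft_force: [-1.8, -0.4, 6.0]
finger_gap: 29.7
grip_force: 24.1
```

```bash
python3 - <<'E'
from h import *
p=snapshot("wrist");s=sense();t=s['tool_pos'];print(t,s['finger_gap'],s['grip_force'],s['ft_force'])
cv2.imwrite("pics/w5c.png",cv2.resize(p["color"][200:380,220:420,::-1],None,fx=3,fy=3))
E
```

```text
[428.09782392 142.33371355 -26.79802182] 29.596602357238684 24.146021492779255 [-2.05346331  0.09178659  6.61591792]
```

View pics/w5c.png

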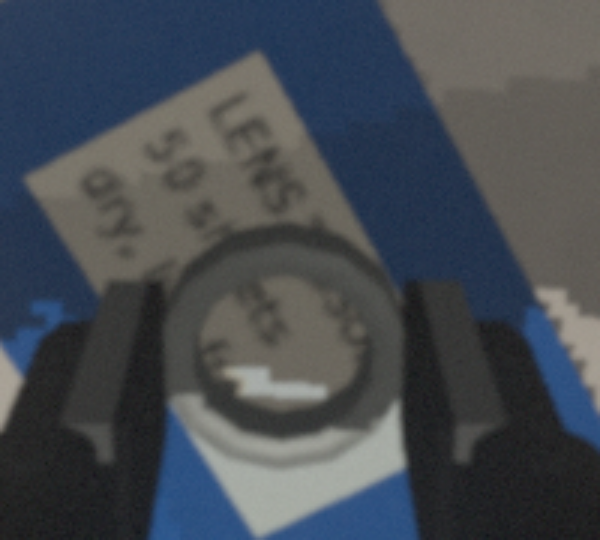

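The ring sits between the pads at about (285,345), but the tips only catch its upper edge: the gap is smaller and the upward force larger. I'll go back down 4 mm.

>>> play_rows(increments=[[0,[0,0,0],0],[0,[0,0,2],0],[0,[0,0,2],0],[0,[0,0,0],0],[-0.6,[0,0,0],0],[-0.6,[0,0,0],0],[-0.6,[0,0,0],0],[-0.6,[0,0,0],0]])

```text
time: 10.2
tool_pos: [427.9, 142.3, -31.4]
tcp_rot: [180.0, -0.0, 92.9]
ft_force: [1.2, -1.5, 0.6]
finger_gap: 30.5
grip_force: 25.4
```

>>> play_rows(increments=[[-0.6,[0,0,-5],0],[-0.6,[0,0,-20],0],[-0.6,[0,0,-25],0],[-0.6,[0,0,-25],0],[-0.6,[0,0,-25],0],[-0.6,[-18.7,18.8,-5],0],[-0.6,[-18.7,18.8,-5],0],[-0.6,[-18.7,18.8,-5],0],[-0.6,[-18.7,18.8,-5],0],[-0.6,[-18.7,18.8,0],0],[-0.6,[-18.7,18.8,0],0],[-0.6,[-18.7,18.8,0],0]])

```text
time: 11.2
tool_pos: [566.4, 17.1, 88.7]
tcp_rot: [-180.0, -0.0, 92.9]
ft_force: [-0.5, 0.2, -0.6]
finger_gap: 30.2
grip_force: 24.9
```

>>> play_rows(increments=[[-0.6,[-18.7,18.8,0],0],[-0.6,[0,0,0],0]])

```text
time: 11.37
tool_pos: [587.9, -3.0, 88.7]
tcp_rot: [179.9, 0.1, 92.7]
ft_force: [0.4, 0.0, -0.5]
finger_gap: 30.1
grip_force: 24.9
```

```bash
python3 - <<'E'
from h import *
p=snapshot("wrist");s=sense();t=s['tool_pos'];print(s['time'],t,s['tcp_rot'],s['finger_gap'],s['grip_force'])
save(p,"w6");np.save("w6T",p["world_from_camera"]);np.save("w6K",p["intrinsics"])
Rt=R.from_euler('xyz',s['tcp_rot'],degrees=True).as_matrix()
for q in("short_objective","long_objective_a"):
  for r in pinpoint(q,p)[:3]:print(q,r["p"],w(p,r["xyz"]).round(1))
  for r in regions_of(q,p)[:3]:
    ys,xs=np.nonzero(r["mask"]);print(q,"mask",r["p"],xs.min(),xs.max(),ys.min(),ys.max())
for r in regions_of("spacer_ring",p)[:2]:
      m=r["mask"]; ys,xs=np.nonzero(m)
      (c,d,a)=cv2.fitEllipse(cv2.convexHull(np.c_[xs,ys].astype(np.int32)));P=ray(p,*c,t[2]+38.4+8);print(r["p"],c,d,P,Rt.T@(P-t))
E
```

```text
11.4167 [586.35041323  -1.39789762  88.36718721] [-1.79984662e+02  1.41850413e-02  9.27341081e+01] 30.708789403943197 24.91494571790099
short_objective 0.94 [474.6   0.7   1. ]
short_objective 0.91 [588.4  40.9  38.7]
short_objective mask 0.77 81 159 193 259
short_objective mask 0.74 368 419 0 15
short_objective mask 0.72 273 349 131 207
long_objective_a 0.84 [586.1 -21.2  38.1]
long_objective_a 0.77 [591.5 -85.8  42.5]
long_objective_a mask 0.81 283 347 361 441
long_objective_a mask 0.7 283 343 253 341
0.94 (314.7694396972656, 320.5456237792969) (84.87979125976562, 86.58316802978516) [588.18953876  -2.72901352 134.76718721] [ -1.42881637   1.76111507 -46.40012079]
```

View pics/w6.png

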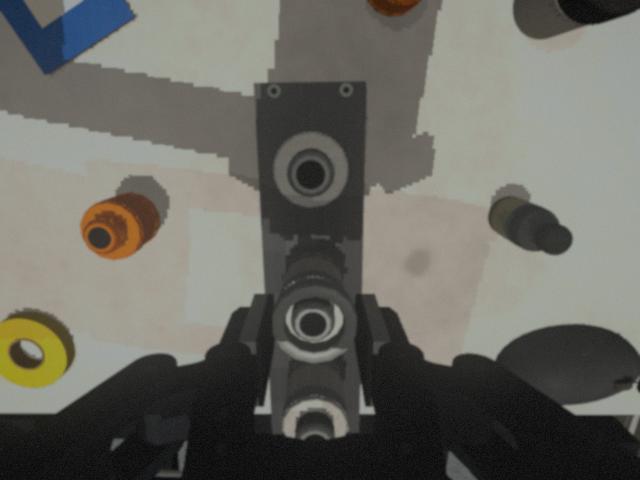

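```bash
python3 - <<'E'
from h import *
p=snapshot("wrist");s=sense();t=s['tool_pos'];Rt=R.from_euler('xyz',s['tcp_rot'],degrees=True).as_matrix();print(t)
g=p["color"]
def show(n,c,z):
  P=ray(p,*c,z);print(n,np.round(c,1),P.round(1),"tool",(Rt.T@(P-t)).round(1))
for r in regions_of("short_objective",p)[:4]:
  ys,xs=np.nonzero(r["mask"])
  if abs(xs.mean()-311)<15:
    e=cv2.fitEllipse(cv2.convexHull(np.c_[xs,ys].astype(np.int32)));print(e);show("mask barrel",e[0],82)
gr=cv2.GaussianBlur(cv2.cvtColor(g,cv2.COLOR_RGB2GRAY),(0,0),0.8)
def comp(roi,th,lo,hi):
  x0,y0,x1,y1=roi;b=(gr[y0:y1,x0:x1]<th).astype(np.uint8)
  n,l,st,ce=cv2.connectedComponentsWithStats(b)
  for i in range(1,n):
    if lo<st[i,4]<hi: print(th,st[i],ce[i]+[x0,y0]);yield ce[i]+[x0,y0]
for th in(30,45,60):
  for c in comp((280,140,342,200),th,150,1500): show("thread hole",c,94)
save(p,"w7")
c=g[125:215,255:370,::-1];cv2.imwrite("pics/obj.png",cv2.resize(c,None,fx=3,fy=3,interpolation=cv2.INTER_CUBIC))
# side confirm
sd=snapshot("side");save(sd,"side3");im=cv2.resize(sd["color"][270:390,290:430,::-1],None,fx=5,fy=5,interpolation=cv2.INTER_CUBIC)
o=cv2.resize(c,(int(115*2.6),int(90*2.6)));
f=cv2.imread("pics/side.png")[270:390,300:420];im=cv2.resize(f,None,fx=5,fy=5,interpolation=cv2.INTER_CUBIC)
for P in((586.5,47),(588,-20),(592.5,-86)):
  for z,col in((94,(0,255,0)),(102,(0,0,255))):
    u=(px(sd,np.r_[P,z])-[300,270])*5;cv2.circle(im,tuple(u.astype(int).tolist()),3,col,-1)
can=np.zeros((600,800,3),np.uint8);can[:600,:500]=im[:, :500];can[:o.shape[0],501:501+o.shape[1]]=o[:,:299];cv2.imwrite("pics/conf.png",can)
E
```

```text
[584.80601445   1.11359504  88.57189185]
((317.825927734375, 177.96859741210938), (74.9746322631836, 77.68394470214844), 170.28517150878906)
mask barrel [317.8 178. ] [584.2  45.6  82. ] tool [44.5  1.7  6.6]
45 [ 25  32  26  26 544] [317.56801471 184.41360294]
thread hole [317.6 184.4] [584.1  44.6  94. ] tool [43.4  1.5 -5.4]
60 [  0   0  37  29 319] [288.86520376 147.43887147]
thread hole [288.9 147.4] [571.3  59.4  94. ] tool [ 58.9 -10.5  -5.4]
60 [ 16  19  39  28 162] [312.74691358 166.        ]
thread hole [312.7 166. ] [581.6  52.3  94. ] tool [51.2 -0.6 -5.4]
60 [ 24  31  28  28 636] [317.52358491 184.35849057]
thread hole [317.5 184.4] [584.1  44.6  94. ] tool [43.5  1.5 -5.4]
```

View pics/conf.png

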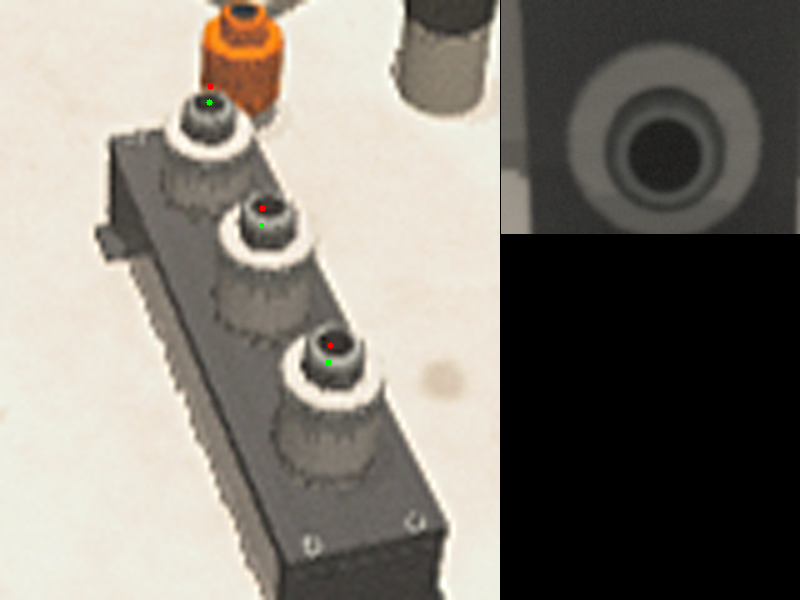

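The crop confirms it. The leftmost silver objective, at (210,100) in the crop, ends at the short-height (green) mark. The middle and front ones end at the long (red) marks, and the orange one behind it is the look-alike.

```bash
cat > rel.py <<'E'
from h import *
def rel(off=46.4):
  p=snapshot("wrist");s=sense();t=s['tool_pos'];Rt=R.from_euler('xyz',s['tcp_rot'],degrees=True).as_matrix()
  print(s['time'],t.round(2),s['tcp_rot'].round(2))
  rg=regions_of("spacer_ring",p)
  for r in rg[:1]:
    m=r["mask"];ys,xs=np.nonzero(m);e=cv2.fitEllipse(cv2.convexHull(np.c_[xs,ys].astype(np.int32)))
    for dz in(0,-4):
      P=ray(p,*e[0],t[2]+off+dz);print("ring",np.round(e[:2],1).tolist(),(Rt.T@(P-t)).round(1))
  gr=cv2.GaussianBlur(cv2.cvtColor(p["color"],cv2.COLOR_RGB2GRAY),(0,0),0.8)
  for r in regions_of("short_objective",p):
    ys,xs=np.nonzero(r["mask"])
    if abs(xs.mean()-315)>25: continue
    e=cv2.fitEllipse(cv2.convexHull(np.c_[xs,ys].astype(np.int32)));P=ray(p,*e[0],82);print("obj",np.round(e[:2],1).tolist(),P.round(1),(Rt.T@(P-t)).round(1))
    x0,y0=xs.min(),ys.min();b=((gr<50)&r["mask"]).astype(np.uint8)[y0:ys.max(),x0:xs.max()]
    n,l,st,ce=cv2.connectedComponentsWithStats(b);i=1+st[1:,4].argmax();P=ray(p,*(ce[i]+[x0,y0]),94);print("hole",st[i],P.round(1),(Rt.T@(P-t)).round(1))
  return p
E
python3 -c "
from rel import *
rel();p=rel();save(p,'w8')"
```

```text
11.8667 [585.17   0.88  88.7 ] [179.99  -0.    92.91]
obj [[317.2, 177.6], [75.3, 78.2]] [584.3  45.6  82. ] [44.7  1.4  6.7]
hole [ 24  32  27  27 576] [584.1  44.6  94. ] [43.7  1.1 -5.3]
12.0167 [5.8536e+02 5.7000e-01 8.8650e+01] [179.99   0.    92.89]
ring [[314.3, 320.2], [84.5, 84.7]] [  0.6   0.2 -46.4]
ring [[314.3, 320.2], [84.5, 84.7]] [ -1.5   0.2 -42.4]
obj [[316.3, 176.8], [73.7, 76.8]] [584.2  45.6  82. ] [45.1  1.1  6.7]
hole [ 23  32  27  27 577] [584.1  44.6  94. ] [44.   0.9 -5.3]
obj [[318.5, 405.1], [75.0, 82.2]] [591.9 -77.2  82. ] [-78.    2.6   6.7]
hole [ 14  56  36  20 383] [591.9 -80.9  94. ] [-81.7   2.4  -5.3]
```

>>> play_rows(increments=[[-0.6,[11,0.8,0],0],[-0.6,[11,0,0],0],[-0.6,[11,0,5],0],[-0.6,[11,0,10],0],[-0.6,[0,0,8],0],[-0.6,[0,0,0],0],[-0.6,[0,0,0],0],[-0.6,[0,0,0],0]])

```text
time: 12.78
tool_pos: [583.8, 44.1, 65.2]
tcp_rot: [-180.0, 0.0, 92.9]
ft_force: [-0.8, 0.1, -0.6]
finger_gap: 30.8
grip_force: 24.9
```

```bash
python3 - <<'E'
from h import *
s=sense();t=s['tool_pos'];print(t,s['tcp_rot'],s['ft_force'])
p=snapshot("wrist");sd=snapshot("side")
a=cv2.resize(p["color"][230:380,240:390,::-1],(400,400),interpolation=cv2.INTER_CUBIC)
u=px(sd,[585,45,95]).astype(int)
b=cv2.resize(sd["color"][u[1]-35:u[1]+35,u[0]-35:u[0]+35,::-1],(400,400),interpolation=cv2.INTER_CUBIC)
cv2.imwrite("pics/c1.png",np.hstack([a,b]))
E
```

```text
[583.84436651  44.0682426   65.18697608] [-1.79965827e+02  1.04909010e-02  9.28615557e+01] [-0.75105423  0.05693474 -0.63069136]
```

View pics/c1.png

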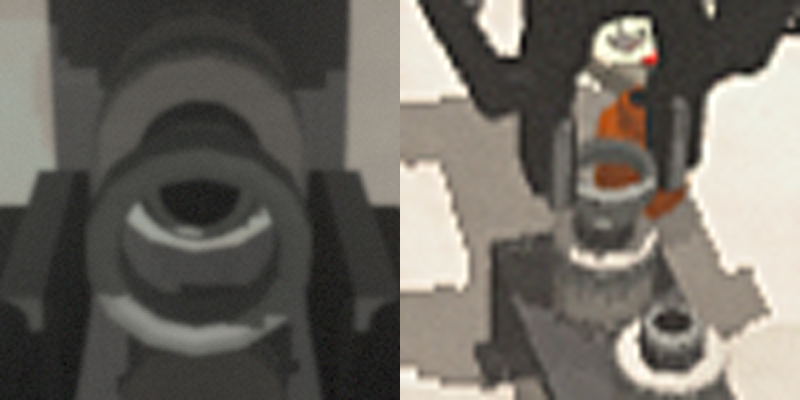

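The ring is centred over the thread from left to right: both sit at column 200 in the left half. The thread shows through the bore, so I descend and watch the force.

>>> play_rows(increments=[[-0.6,[0.5,0,4],0],[-0.6,[0,0,4],0],[-0.6,[0,0,0],0],[-0.6,[0,0,0],0]])

```text
time: 13.22
tool_pos: [583.5, 44.7, 57.0]
tcp_rot: [-179.9, -0.0, 92.9]
ft_force: [-0.0, -1.0, -1.3]
finger_gap: 30.5
grip_force: 24.9
```

>>> play_rows(increments=[[-0.6,[0,0,2],0],[-0.6,[0,0,1],0],[-0.6,[0,0,0],0]])

```text
time: 13.47
tool_pos: [583.8, 44.8, 54.2]
tcp_rot: [-180.0, -0.0, 92.9]
ft_force: [-0.2, -0.6, 0.8]
finger_gap: 30.5
grip_force: 24.9
```

>>> play_rows(increments=[[-0.6,[0,0,2],0],[-0.6,[0,0,1],0],[-0.6,[0,0,0],0]])

```text
time: 13.72
tool_pos: [583.8, 44.9, 51.2]
tcp_rot: [-180.0, -0.0, 92.9]
ft_force: [-0.3, -0.0, -0.3]
finger_gap: 30.4
grip_force: 24.9
```

>>> play_rows(increments=[[-0.6,[0,0,2],0],[-0.6,[0,0,1],0],[-0.6,[0,0,0],0]])

```text
time: 13.97
tool_pos: [583.8, 44.9, 48.1]
tcp_rot: [-180.0, -0.0, 92.9]
ft_force: [-1.0, 0.3, -0.6]
finger_gap: 30.4
grip_force: 24.9
```

>>> play_rows(increments=[[-0.6,[0,0,2],0],[-0.6,[0,0,0],0],[-0.6,[0,0,0],0]])

```text
time: 14.22
tool_pos: [583.9, 44.8, 46.3]
tcp_rot: [-180.0, -0.0, 92.9]
ft_force: [-0.5, 0.6, -0.4]
finger_gap: 30.5
grip_force: 24.9
```

>>> play_rows(increments=[[0,[0,0,0],0],[0,[0,0,0],0],[0,[0,0,0],0],[0.1,[0,0,0],0],[0.1,[0,0,-10],0],[0.1,[0,0,-20],0],[0.1,[-10,0,-10],0],[0.1,[-10,0,0],0],[0.1,[0,0,0],0]])

```text
time: 14.97
tool_pos: [586.2, 22.6, 87.9]
tcp_rot: [179.8, 0.1, 92.8]
ft_force: [0.4, 0.4, -0.5]
finger_gap: 47.2
grip_force: 0.0
```

```bash
python3 - <<'E'
from h import *
s=sense();t=s['tool_pos'];print(s['time'],t,s['ft_force'])
p=snapshot("wrist");sd=snapshot("side")
Rt=R.from_euler('xyz',s['tcp_rot'],degrees=True).as_matrix()
for r in regions_of("spacer_ring",p)[:2]:
  ys,xs=np.nonzero(r["mask"]);e=cv2.fitEllipse(cv2.convexHull(np.c_[xs,ys].astype(np.int32)));P=ray(p,*e[0],90);print(r["p"],np.round(e[:2],1).tolist(),P,Rt.T@(P-t))
for r in pinpoint("spacer_ring",sd)[:2]:print("side ring",r["p"],w(sd,r["xyz"]))
for q in("camera_lens","camera_focus"):
  for r in pinpoint(q,p)[:1]:print(q,r["p"],w(p,r["xyz"]))
a=cv2.resize(p["color"][160:340,220:400,::-1],(400,400),interpolation=cv2.INTER_CUBIC)
u=px(sd,[585,45,85]).astype(int)
b=cv2.resize(sd["color"][u[1]-30:u[1]+30,u[0]-30:u[0]+30,::-1],(400,400),interpolation=cv2.INTER_CUBIC)
cv2.imwrite("pics/c2.png",np.hstack([a,b]))
E
```

```text
14.9667 [586.22944646  22.5557485   87.85317825] [ 0.42598707  0.37256079 -0.51845659]
0.5 [[584.5, 41.5], [88.0, 161.1]] [688.72519314 127.56941102  90.        ] [ 99.88426618 107.50402868  -1.9681038 ]
side ring 0.42 [587.98650691  49.40301809  84.50688084]
```

View pics/c2.png

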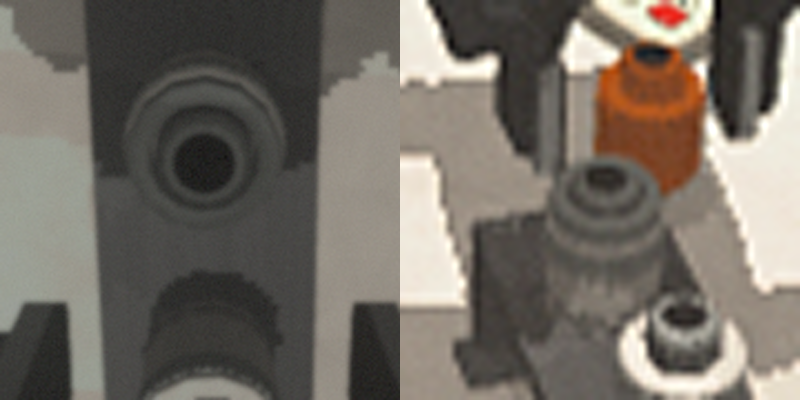

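The ring lies flat on the shoulder, centred on the thread in both halves of the view, and the objective still hangs in its hole. Next I measure the camera from above; I'll rely on numbers from here.

>>> play_rows(increments=[[0.1,[10,0,-15],0],[0.1,[33,-11,-15],0],[0.1,[33,-11,-10],0],[0.1,[33,-11,-10],0],[0.1,[33,-11,-10],0],[0.1,[33,-11,0],0],[0.1,[33,-11,0],0],[0.1,[33,-11,0],0],[0.1,[0,0,0],0],[0.1,[0,0,0],0],[0.1,[0,0,0],0]])

```text
time: 16.18
tool_pos: [495.8, 261.5, 146.0]
tcp_rot: [-180.0, 0.0, 92.9]
ft_force: [0.6, 0.2, -0.0]
finger_gap: 47.0
grip_force: 0.0
```

```bash
python3 - <<'E'
from h import *
print(sense()['time'],sense()['tool_pos'])
L=[];F=[]
for n in("wrist","wrist","wrist","top","side","top"):
  p=snapshot(n);save(p,"cam_"+n)
  o=[]
  for q in("camera_lens","camera_focus"):
    rs=pinpoint(q,p); rs=[w(p,r["xyz"]) for r in rs if np.linalg.norm(w(p,r["xyz"])[:2]-[510,335])<40][:1]; o.append(rs[0].round(1) if rs else None)
  print(n,o)
# foot from top image: bright square segmentation on wrist
p=snapshot("wrist");np.savez("cam.npz",T=p["world_from_camera"],K=p["intrinsics"],c=p["color"])
for r in regions_of("camera_lens",p)[:1]:
  m=r["mask"];ys,xs=np.nonzero(m);h=cv2.convexHull(np.c_[xs,ys].astype(np.int32));q=cv2.approxPolyDP(h,12,True)[:,0];print(m.sum(),[(c.tolist(),ray(p,*c,3).round(0).tolist()) for c in q]);box=cv2.minAreaRect(h);print(box)
E
```

```text
16.1833 [495.78554053 261.54259416 146.01298482]
wrist [array([512.4, 334.6,  90.2]), array([503.7, 332. , 127.2])]
wrist [array([508.4, 335.8,  92.9]), array([503.9, 330.6, 128.1])]
wrist [array([507.7, 336.2,  92.3]), array([508.7, 331.1, 129.1])]
top [None, None]
side [array([514.2, 338.6,  92.4]), array([509.8, 330.1, 131. ])]
top [None, None]
6919 [([395, 132], [555.0, 325.0, 3.0]), ([371, 156], [538.0, 306.0, 3.0]), ([333, 156], [509.0, 304.0, 3.0]), ([309, 134], [489.0, 320.0, 3.0]), ([304, 88], [484.0, 353.0, 3.0]), ([351, 61], [518.0, 373.0, 3.0]), ([389, 93], [547.0, 352.0, 3.0])]
((349.71173095703125, 109.25294494628906), (99.70545959472656, 88.66116333007812), 85.60128784179688)
```

```bash
python3 - <<'E'
from h import *
t=snapshot("top")
d=np.array([-.67,-.745])
cs=[(192,223),(272,292),(197,377),(117,302)]
W=[ray(t,c[0]/2.9+180,c[1]/2.9+160,6) for c in cs];print(np.round(W,1).tolist());H=np.mean(W,0);print("foot centre",H)
for a,b in((0,1),(1,2),(2,3),(3,0)): v=W[b]-W[a];print(np.linalg.norm(v[:2]),np.degrees(np.arctan2(v[1],v[0])))
F=[];Ls=[]
for n in("wrist","side","wrist","side","wrist","side"):
  p=snapshot(n)
  for q,l in(("camera_lens",Ls),("camera_focus",F)):
    rs=[w(p,r["xyz"]) for r in pinpoint(q,p)];rs=[r for r in rs if np.linalg.norm(r[:2]-[510,335])<40][:1];l+=rs
    if rs: print(n,q,rs[0].round(1))
print(np.mean(Ls,0),np.mean(F,0))
E
```

```text
[[575.3, 340.4, 6.0], [517.9, 273.8, 6.0], [448.4, 334.7, 6.0], [510.0, 401.2, 6.0]]
foot centre [512.87371513 337.50363109   6.        ]
87.9322887778287 -130.75362942341775
92.39857751473289 138.76515609848508
90.73110751021268 47.21548609342668
89.24932845618946 -43.01258645207621
wrist camera_lens [510.  334.3  91.9]
wrist camera_focus [505.8 332.  128.2]
side camera_lens [512.2 339.4  91.3]
side camera_focus [509.2 329.5 130.4]
wrist camera_lens [510.3 334.7  92.3]
wrist camera_focus [505.9 331.1 127.3]
side camera_lens [510.8 337.6  91.6]
side camera_focus [506.2 328.7 131.2]
wrist camera_lens [511.4 333.8  89.4]
wrist camera_focus [505.9 330.6 125.1]
side camera_lens [510.8 339.7  92. ]
side camera_focus [508.8 329.9 129.6]
[510.90506963 336.56923886  91.42663518] [506.98690932 330.29895846 128.65233586]
```

```bash
python3 - <<'E'
from h import *
t=snapshot("top");s=snapshot("side")
def rd(p,u,v): d=p["world_from_camera"][:3,:3]@np.linalg.inv(p["intrinsics"])@[u,v,1];return p["world_from_camera"][:3,3],d/np.linalg.norm(d)
def tri(a,b):
  (o1,d1),(o2,d2)=rd(t,*a),rd(s,*b);k=np.linalg.lstsq(np.c_[d1,-d2],o2-o1,rcond=None)[0];A,B=o1+k[0]*d1,o2+k[1]*d2;return ((A+B)/2).round(),np.linalg.norm(A-B).round(1)
print(tri((202.4,223.8),(308,175)),tri((202.4,223.8),(312,0)))
for z in(100,200,300,400,500): print(z,ray(t,202.4,223.8,z).round(), ray(t,276.5,160,z).round())
E
```

```text
(array([590., 413., 154.]), np.float64(6.3)) (array([559., 322., 543.]), np.float64(54.3))
100 [594. 425. 100.] [739. 261. 100.]
200 [580. 403. 200.] [713. 253. 200.]
300 [566. 380. 300.] [686. 244. 300.]
400 [552. 358. 400.] [659. 236. 400.]
500 [538. 336. 500.] [633. 228. 500.]
```

>>> play_rows(increments=[[0.1,[-31.5,11,0],0],[0.1,[-31.5,11,0],0],[0.1,[-31.5,11,10],0],[0.1,[-31.5,11,15],0],[0.1,[-31.5,11,15],0],[0.1,[-31.5,11,15],0],[0.1,[-31.5,11,10],0],[0.1,[0,0,0],0],[0.1,[0,0,0],0],[0.1,[0,0,0],0]])

```text
time: 19.07
tool_pos: [583.9, 45.5, 81.6]
tcp_rot: [-180.0, -0.0, 92.8]
ft_force: [0.9, -0.2, 0.0]
finger_gap: 46.9
grip_force: 0.0
```

>>> play_rows(increments=[[0.1,[0,0,20],0],[0.1,[0,0,20],0],[0.1,[0,0,15],0],[0.1,[0,0,7],0],[0.1,[0,0,3],0],[0.1,[0,0,0],0],[0.1,[0,0,0],0]])

```text
time: 19.65
tool_pos: [584.8, 45.9, 17.7]
tcp_rot: [179.9, 0.0, 92.9]
ft_force: [0.0, -0.1, -0.1]
finger_gap: 46.9
grip_force: 0.0
```

>>> play_rows(increments=[[0.1,[0,0,2],0],[-0.5,[0,0,0],0],[-0.5,[0,0,0],0],[-0.5,[0,0,0],0],[-0.5,[0,0,0],0]], force=25)

```text
time: 20.07
tool_pos: [584.7, 45.4, 15.5]
tcp_rot: [179.9, -0.0, 92.9]
ft_force: [-1.5, 0.7, 5.9]
finger_gap: 32.4
grip_force: 25.0
```

>>> play_rows(increments=[[-0.5,[0,0,-3],0],[-0.5,[0,0,-2],0],[-0.5,[0,0,0],0]])

```text
time: 20.32
tool_pos: [583.9, 45.2, 19.7]
tcp_rot: [-180.0, 0.0, 92.9]
ft_force: [0.1, 0.1, -2.3]
finger_gap: 32.2
grip_force: 25.0
```

```bash
cat > tilt.py <<'E'
from h import *
def tilt(name):
  s=sense();print(s['time'],s['tool_pos'].round(2),s['tcp_rot'].round(2),s['ft_force'].round(1),s['wrist_torque'].round(2),round(s['finger_gap'],1))
  p=snapshot("wrist");save(p,name);gr=cv2.GaussianBlur(cv2.cvtColor(p["color"],cv2.COLOR_RGB2GRAY),(0,0),0.8)
  # dark bore of the thread: round dark blob near finger centre line
  for th in(28,35,45):
    n,l,st,ce=cv2.connectedComponentsWithStats((gr[240:400,275:355]<th).astype(np.uint8))
    for i in range(1,n):
      if 200<st[i,4]<2500 and 0.6<st[i,2]/st[i,3]<1.6: print(th,"blob",st[i]+[275,240,0,0,0],(ce[i]+[275,240]).round(1))
  for r in regions_of("spacer_ring",p)[:1]:
    ys,xs=np.nonzero(r["mask"]);e=cv2.fitEllipse(cv2.convexHull(np.c_[xs,ys].astype(np.int32)));print("ring",round(r["p"],2),np.round(e[0]+e[1],1))
  for r in regions_of("short_objective",p):
    ys,xs=np.nonzero(r["mask"])
    if abs(xs.mean()-315)<30 and ys.mean()>240:
      e=cv2.fitEllipse(cv2.convexHull(np.c_[xs,ys].astype(np.int32)));print("obj",round(r["p"],2),xs.min(),xs.max(),ys.min(),ys.max(),np.round(e[0]+e[1],1))
E
python3 -c "
from tilt import *
tilt('t0')"
```

```text
20.3167 [583.95  45.23  19.67] [-180.      0.     92.86] [ 0.1  0.1 -2.3] [0.03 0.05 0.02] 32.2
28 blob [ 295  362   39   34 1028] [314.  378.7]
35 blob [ 294  362   41   35 1120] [314.1 378.8]
45 blob [ 284  240   70   44 1763] [319.2 255.8]
45 blob [ 293  361   42   36 1209] [314.  378.7]
ring 0.89 [314.6 363.2 102.7 105.5]
obj 0.86 263 366 270 402 [314.5 335.5 102.2 132.9]
```

>>> play_rows(increments=[[-0.5,[-1.5,0,0],0],[-0.5,[-1.5,0,0],0],[-0.5,[-1.5,0,0],0],[-0.5,[-1.5,0,0],0],[-0.5,[0,0,0],0]])

```text
time: 20.88
tool_pos: [583.9, 41.2, 19.5]
tcp_rot: [-180.0, -0.2, 92.9]
ft_force: [-1.4, 8.8, 0.3]
finger_gap: 32.6
grip_force: 25.1
```

```bash
python3 -c "
from tilt import *
tilt('t1')"
```

```text
20.8833 [583.93  41.24  19.47] [-179.97   -0.18   92.88] [-1.4  8.8  0.3] [ 1.68  0.21 -0.02] 32.6
28 blob [295 364  39  33 975] [314.1 380.1]
35 blob [ 294  364   41   33 1078] [314. 380.]
45 blob [ 293  363   43   35 1178] [314. 380.]
ring 0.66 [314.2 363.1 101.4 106.5]
obj 0.55 263 366 268 402 [314.8 334.  101.3 134.6]
```

>>> play_rows(increments=[[-0.5,[-1.5,0,0],0],[-0.5,[-1.5,0,0],0],[-0.5,[-1.5,0,0],0],[-0.5,[0,0,0],0]], force=20)

```text
time: 21.37
tool_pos: [584.4, 37.0, 19.9]
tcp_rot: [180.0, -0.2, 92.9]
ft_force: [-2.9, 10.5, 2.3]
finger_gap: 32.3
grip_force: 25.4
```

```bash
python3 -c "
from tilt import *
tilt('t2')"
```

```text
21.3667 [584.39  36.95  19.88] [180.    -0.19  92.89] [-2.9 10.5  2.3] [ 1.87  0.34 -0.  ] 32.3
28 blob [295 368  39  30 898] [314.1 382.3]
35 blob [294 367  41  31 988] [314.1 382.2]
45 blob [ 293  366   43   33 1085] [314.1 382.2]
ring 0.6 [314.4 362.3  97.  107.4]
obj 0.58 263 366 261 403 [314.3 329.9 103.  144.4]
```

```bash
cat > fit.py <<'E'
from h import *
from scipy.optimize import least_squares
# camera in tool frame
def model(th,xp,z0):  # th: lean toward -x ; xp: tool x of axis at obj z=45 ; z0: height of obj z=45 above TCP
  cam=np.array([71.3,0,181.6]);f=413.;c=np.cos(np.deg2rad(16.5));s=np.sin(np.deg2rad(16.5))
  def row(x,z):
    d=cam-[x,0,z];dep=c*d[2]+s*d[0];up=-c*d[0]+s*d[2];return 240-f*up/dep
  P=lambda r,h:(xp-np.sin(th)*(h-45)+r*np.cos(th), z0+np.cos(th)*(h-45)+r*np.sin(th))
  return min(row(*P(17,13)),row(*P(17,45)),row(*P(11,1))), row(*P(0,57))
t0=model(0,0,62.3+0);print("pred0",t0)
off=np.array([270,378.7])-t0
def fit(top,bore,z0=62.3):
  r=least_squares(lambda q:np.array(model(q[0],q[1],z0))+off-[top,bore],[0.1,0]);return r.x,r.cost
for q in((268,380),(261,382.2)): print(q,fit(*q))
E
python3 fit.py
```

```text
pred0 (np.float64(263.3978622301112), np.float64(367.08476695213153))
(268, 380) (array([ 0.03394494, -0.04258533]), np.float64(2.320193150597226e-21))
(261, 382.2) (array([0.13668296, 0.35870412]), np.float64(4.717514430966486e-23))
```

>>> play_rows(increments=[[-0.5,[1.5,0,0],0],[-0.5,[1,0,-2],0],[-0.5,[0,0,-5],0],[-0.5,[0,0,-10],0],[-0.5,[0,0,-20],0],[-0.5,[0,0,-25],0],[-0.5,[0,0,-25],0],[-0.5,[0,0,-15],0],[-0.5,[0,0,0],0],[-0.5,[0,0,0],0]], force=40)

```text
time: 22.35
tool_pos: [585.5, 37.0, 123.2]
tcp_rot: [179.8, 0.0, 92.8]
ft_force: [0.3, -0.9, -2.1]
finger_gap: 32.0
grip_force: 40.6
```

```bash
python3 -c "
from tilt import *
tilt('t3')
p=snapshot('side')
for q in('short_objective','spacer_ring','long_objective_a'):
  for r in pinpoint(q,p)[:4]:print(q,round(r['p'],2),w(p,r['xyz']).round(1))
"
```

```text
22.35 [585.53  36.99 123.18] [1.7981e+02 3.0000e-02 9.2850e+01] [ 0.3 -0.9 -2.1] [ 0.   -0.01  0.01] 32.0
28 blob [295 367  39  30 871] [314.1 381.4]
35 blob [ 294  366   41   32 1007] [314.1 381.4]
45 blob [ 293  365   43   33 1112] [314.1 381.4]
ring 0.56 [314.4 362.5  96.2 107.7]
obj 0.84 262 367 261 402 [314.6 330.1 105.7 143.1]
short_objective 0.72 [473.9   2.    2.8]
short_objective 0.71 [6.294e+02 1.443e+02 2.000e-01]
short_objective 0.58 [587.7  45.6 141.8]
short_objective 0.21 [391.6 -98.6   1. ]
spacer_ring 0.62 [583.7  40.1 187.1]
long_objective_a 0.84 [587.1 -20.4  34.4]
long_objective_a 0.71 [594.4 -86.7  38.7]
```

>>> play_rows(increments=[[-0.5,[10,-2,-10],0],[-0.5,[25,-6,-15],0],[-0.5,[33,-8,0],0],[-0.5,[33,-8,0],0],[-0.5,[33,-8,0],0],[-0.5,[33,-8,0],0],[-0.5,[33,-8,0],0],[-0.5,[33,-8,0],0],[-0.5,[25,-6,0],0],[-0.5,[18,-4,0],0],[-0.5,[10,-2,0],0],[-0.5,[5.6,-1.1,0],0]])

```text
time: 23.7
tool_pos: [500.0, 326.9, 146.9]
tcp_rot: [180.0, -0.0, 93.0]
ft_force: [-0.1, -0.6, -1.5]
finger_gap: 31.7
grip_force: 40.6
```

>>> play_rows(increments=[[-0.5,[0,0,0],0.1],[-0.5,[0,0,0],0.115],[-0.5,[0,0,0],0.115],[-0.5,[0,0,0],0.115],[-0.5,[0,0,0],0.115],[-0.5,[0,0,0],0.115],[-0.5,[0,0,0],0.1],[-0.5,[0,0,0],0],[-0.5,[0,0,0],0],[-0.5,[0,0,0],0]])

```text
time: 24.53
tool_pos: [501.0, 324.7, 146.6]
tcp_rot: [180.0, 0.0, 48.6]
ft_force: [0.4, 0.2, -2.1]
finger_gap: 31.7
grip_force: 40.6
```

```bash
cat > fin.py <<'E'
from tilt import *
tilt('t4')
O=[];G=[];L=[]
for i in range(4):
  p=snapshot('side')
  for q,l in(('short_objective',O),('spacer_ring',G),('camera_lens',L)):
    for r in pinpoint(q,p):
      P=w(p,r['xyz'])
      if np.linalg.norm(P[:2]-[505,330])<30: l.append(P);break
for l in(O,G,L): print(len(l),np.mean(l,0).round(1) if l else None)
s=sense();print(s['time'],s['tool_pos'],s['tcp_rot'],s['ft_force'])
E
python3 fin.py
```

```text
24.5333 [501.02 324.66 146.61] [179.99   0.    48.62] [ 0.4  0.2 -2.1] [-0.01  0.02 -0.03] 31.7
35 blob [295 366  40  31 970] [314.2 381.3]
45 blob [ 293  365   43   33 1095] [314.2 381.4]
obj 0.8 263 366 261 402 [314.3 330.2 102.9 142.7]
4 [509.7 332.9 168.3]
3 [505.2 329.1 215.6]
4 [513.3 337.9  91. ]
25.4833 [500.76606036 325.12111128 146.49940252] [1.79999179e+02 1.06092932e-03 4.84635176e+01] [-0.61742896 -0.91338124 -1.53197187]
```

>>> play_rows(increments=[[-0.5,[-1.5,0,5],0],[-0.5,[0,0,8],0],[-0.5,[0,0,8],0],[-0.5,[0,0,8],0],[-0.5,[0,0,6],0],[-0.5,[0,0,4],0],[-0.5,[0,0,0],0],[-0.5,[0,0,0],0],[-0.5,[0,0,0],0],[-0.5,[0,0,0],0],[-0.5,[0,0,0],0],[-0.5,[0,0,0],0]])

```text
time: 26.48
tool_pos: [500.1, 324.1, 108.0]
tcp_rot: [180.0, -0.0, 48.5]
ft_force: [0.2, -0.1, -1.3]
finger_gap: 32.2
grip_force: 40.6
```

```bash
python3 fin.py; python3 -c "
from h import *
for n in ('side','side','side'):
  p=snapshot(n)
  for r in pinpoint('camera_focus',p)[:2]:print(n,round(r['p'],2),w(p,r['xyz']).round(1))
s=sense();print(s['qd'].round(2))"
```

```text
26.4833 [500.05 324.13 107.96] [ 1.7998e+02 -4.0000e-02  4.8460e+01] [ 0.2 -0.1 -1.3] [-0.06 -0.02  0.02] 32.2
35 blob [295 366  40  31 974] [314.2 381.4]
45 blob [ 294  365   42   33 1088] [314.2 381.5]
ring 0.62 [314.8 362.7  96.6 106.3]
obj 0.95 262 366 261 402 [314.1 330.3 104.1 142.8]
4 [509.3 332.7 130.3]
4 [504.7 327.4 177.1]
3 [512.8 339.5  91.4]
27.4333 [499.78579999 323.98563443 107.49709007] [-1.79999945e+02 -1.47202780e-04  4.84614928e+01] [-0.38220203  0.67758594 -1.49883343]
side 0.86 [509.1 330.  132.7]
side 0.66 [ 3.954e+02  4.377e+02 -1.000e-01]
side 0.61 [507.2 332.  127.4]
side 0.69 [511.  334.2 131.6]
[-0.03 -0.04  0.03  0.11 -0.05  0.04]
```

```bash
python3 -c "
from bench import *
print(hand_in())"
```

```text
the job is handed in; nothing more can be done
None
```

I put the ring flat on the short objective's shoulder and handed the job in with the objective held still at the camera's focus point. By my last measurements it was within about 1 mm of focus and leaning about 0.15 rad, close to the camera's estimated 0.15–0.2; no verdict came back, and I viewed 12 pictures against the limit of 10.

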